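Push the drilled plaque out over the end of the ware board

ROBOT

A 7-joint arm with a two-finger parallel gripper is mounted at the origin on the work surface. World frame = base frame: x ahead of the robot, y to its left, z up, the work surface at z = 0. Lengths are in m, angles in rad, forces in N, time in s.
With the tool pointing down it reaches from about 0.425 to 0.95 m from the base axis. Payload 4.7 kg.
Tool frame: the origin (TCP) lies on the centre line of the jaws, within the pads' length; the fingertips stand 14 mm ahead of it and the grasp point (between the pads) lies 5 mm behind it; z points along the fingers, y is the direction in which the jaws open and shut (so a half turn about z gives the same grasp; the last joint's range is limited). The gripper opens to 85 mm and grips with 20 to 120 N. Pads are 22 mm wide; open, the fingers measure 114 mm over their backs; the gripper's body (76 mm by 85 mm) begins 54 mm behind the grasp point. The pads swing forward as they close: fully open they stand 13 mm farther back than shut.
Start: joints at [-1.252, 0.469, -0.049, 1.532, 0.024, 1.141, -0.082], TCP at [0.23, 0.635, 0.245] pointing down, gripper open.
Joint ranges: [-2.59, 2.59], [-0.33, 1.99], [-1.39, 1.29], [0.1, 2.45], [-1.04, 4.18], [0.21, 1.99], [-2.66, 2.66]. Speed limits (rad/s): [2.57, 2.57, 3.14, 3.14, 3.14, 3.14, 3.14].

INTERFACE

Orientations are given as a rotation vector (axis times angle).
In Python, from cell import observe, camera, calibration, job_done gives the robot as it stands.
- The arm moves only by the tool carry_out, never from a script. Its arguments are lists of equal length, an entry for each row: "jaw": the finger opening in cm, from 0 to 8.54; "dp": the shift along the tool's x, y, z in cm, a list of three; "turn": the turn, a rotation vector about the tool's x, y, z in rad, a list of three. In form: {"jaw": [jaw, ...], "dp": [[dx, dy, dz], ...], "turn": [[rx, ry, rz], ...]}. A call has 1 to 10 rows; each row is the pose to reach, as a shift and turn from the pose commanded when the call began, along the tool's axes at that moment; what a row does not reach only later rows make up. A row lasts 1/10 s, in which the tool goes at most 50 mm and 8.59 degrees, less where a joint would pass 70% of its speed; a pose out of reach is approached as far as the arm can. A call with a gripper value outside its range is refused whole. The fingers move at their own pace and stop on an object; "newtons" is the grip in N (left out, the last holds). Time passes only in rows, so rows that repeat a pose let the fingers close. It gives the time, the measured TCP pose, the force and the opening at its end, in the units of the state.
- observe(): the state, without advancing time (a new reading comes with each control period).
- camera(name): name is "scene" or "top"; returns (picture, depth): 400x640x3 uint8, red, green, blue; 400x640 float32, m along the optical axis (not along the pixel's ray), 0 where there is no reading.
- calibration(name): a dict with "fx", "fy", "cx", "cy" (pixels), "distortion" ([k1, k2, p1, p2, k3] as OpenCV has them; the pictures are not rectified), "world_to_cam" (4x4, takes a point from world to camera coordinates). Camera axes: x right, y down, z forward; pixel columns grow to the right and rows downward; lengths in m; the calibration is good to about 2 mm. A picture is of the moment at which its call begins. calibration takes no time and is no camera call.
- job_done(): hands the job in, once; it reports no verdict.
The state is a dict: "t": time; "qpos": joint angles; "dq": joint speeds; "effort": joint torques, N m; "position": TCP position; "ee_rot": TCP orientation; "ft_force": force on the tool from outside, world axes, zero at the start; "torque": the same for the moment, N m; "gripper_width": finger opening in m.
Only numpy, scipy, OpenCV 4.12 (cv2) and the standard library are available. Lean on these libraries where they do the work, as an engineer would, in place of code of your own. Each camera call takes 0.05 s, during which the arm holds its last target. There are 200 camera calls.

TASK

On the raised wooden ware board lie two white clay plaques. Push the one with the two holes along the board, with the fingertips and without picking it up, out over the board's nearer end until its leading hole is completely clear of the wood and about a third of the plaque sticks out. Leave it lying flat, straight along the board and safely balanced, and do not disturb the other plaque, the little cup between them or the things on the table.

Things in the scene. Friction and masses are not known exactly. Their poses are not given: they have to be found in the camera images.
- ledge: the ledge: a fixed wooden ware board 150 (x) x 620 (y) x 18 mm lying level on two bricks, its top 60 mm above the table. Origin: on the table, below the board's centre; its y axis runs along the board, so the board's two open ends are 310 mm from the origin at +y and -y. The bricks (110 x 60 mm, 42 mm high) are centred 130 mm from the origin along y, under the board. No rim or lip.
- plaque: the plaque to push: a flat white fired-clay plate, 80 (x) x 150 (y) x 9 mm, about 0.13 to 0.25 kg, loose, with a 21 mm through hole near each short end, 50 mm from the centre (25 mm from the short edge). It lies flat on one half of the board, long side roughly along it. Origin: centre of its underside, z up.
- plaque_hole0 (a point): centre of the hole at the plaque's own +y end, level with its upper face (9 mm above its underside)
- plaque_hole1 (a point): centre of the hole at the plaque's own -y end, level with its upper face
- blank: the other plaque, same clay and size (80 x 150 x 9 mm) but without holes, on the other half of the board; to be left alone. Origin: centre of its underside, long side along its y.
- thimble: small blue-glazed cup, 40 mm across and 42 mm high, standing near the middle of the board between the two plaques; to be left alone. Origin: centre of its underside.
- bowl: bystander on the table beyond the board: terracotta bowl, 120 mm across, 55 mm high. Origin: centre of its underside.
- mug: bystander on the table beyond the board: white mug, 76 mm across, 85 mm high, handle at its +y. Origin: centre of its underside.
- jar: bystander on the table beyond the board: glass jar with white cap, 66 mm across, 85 mm high. Origin: centre of its underside.
- brush: bystander lying on the table at the robot's right of the board: a flat brush, under 260 mm long and 60 mm wide, lying along its own x axis, handle to -x.
- prop: bystander on the table at the robot's left of the board: whitish kiln prop, an upright cylinder 40 mm across, 50 mm high. Origin: centre of its underside.
Not all that is in view belongs to the job. What is shaped like the plaque but black or red is not meant.

How it is judged:
By the outcome, as a careful person would: the job done as asked, in the order asked, and still so for the second after the job is handed in, with the robot touching nothing.
It also fails if it takes over 35 s, if anything falls off the work surface, if the arm or the gripper's body presses on something with over 40 N, if the wrist force passes 120 N, or if a joint passes its speed limit or range.

## Working session

There is one attempt and no reset: what is moved stays moved. The work goes in short steps, Python scripts to look and compute and a tool call to move; the robot and the scene stay as the last step left them, time stands still between calls to the robot, and variables do not carry over. Pictures are saved under pics/ and viewed, about 8 in all and at most 12, crops included, and the job is handed in when it is done.

Besides the shell and the picture viewer there is one more tool, called after "Emit:" by a JSON object that holds its "fn" and its "kwargs", one argument or row to a line. carry_out: Moves the arm, as the interface text tells. Its arguments: {"type":"object","properties":{"jaw":{"type":"array","items":{"type":"number"}},"dp":{"type":"array","items":{"type":"array","items":{"type":"number"}}},"turn":{"type":"array","items":{"type":"array","items":{"type":"number"}}},"newtons":{"type":"number"}},"required":["jaw","dp","turn"]}

```bash
ls; mkdir -p pics
cat > h.py <<'E'
import numpy as np, cv2
from cell import observe, camera, calibration, job_done
def world(name, uv, depth=None, z=None):
    c=calibration(name); K=np.array([[c['fx'],0,c['cx']],[0,c['fy'],c['cy']],[0,0,1]])
    p=cv2.undistortPoints(np.array(uv,float).reshape(-1,1,2),K,np.array(c['distortion'])).reshape(-1,2)
    r=np.c_[p,np.ones(len(p))]; T=np.linalg.inv(np.array(c['world_to_cam']))
    d=r@T[:3,:3].T; o=T[:3,3]
    s=((z-o[2])/d[:,2]) if z is not None else np.asarray(depth,float)
    return o+d*np.reshape(s,(-1,1))
E
python3 - <<'E'
from h import *
for n in("scene","top"):
    im,d=camera(n); cv2.imwrite(f"pics/{n}0.png",im[:,:,::-1]); np.savez(f"{n}0.npz",im=im,d=d)
s=observe(); print(s['t'],s['position'],s['ee_rot'],s['ft_force'],s['gripper_width'])
E
```

```text
pics
0.1 [0.22986168 0.63412471 0.24437737] [-5.43470570e-01 -3.09395017e+00  2.72949920e-03] [ 0.29813195 -0.43488277 -0.72762076] 0.08560266174639489
```

View pics/top0.png

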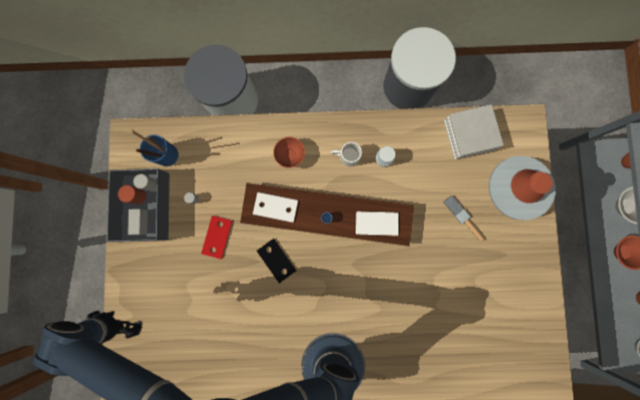

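View pics/scene0.png

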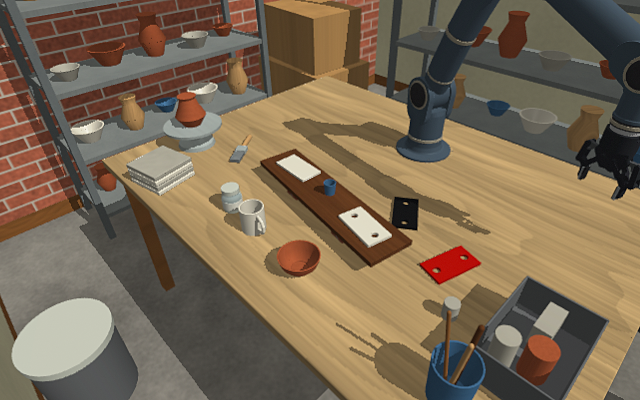

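Top picture: the two-hole white plaque is at (275,207), the blank at (377,223), the cup at (328,217), a red decoy at (217,237) and a black decoy at (276,260). I choose (275,207). The nearer board end is the left one, around x≈245.

```bash
cat > meas.py <<'E'
from h import *
def plaque(im,box,z=.069,n="top"):
    u0,v0,u1,v1=box; S=8
    g=cv2.resize(im[v0:v1,u0:u1].min(2),None,fx=S,fy=S,interpolation=cv2.INTER_CUBIC)
    m=(g>130).astype(np.uint8)
    cs,h=cv2.findContours(m,cv2.RETR_CCOMP,cv2.CHAIN_APPROX_NONE)
    f=lambda c:(c.reshape(-1,2)+.5)/S-.5+[u0,v0]
    i=max(range(len(cs)),key=lambda k:cv2.contourArea(cs[k]))
    w=world(n,f(cs[i]),z=z)[:,:2]
    r=cv2.minAreaRect((w*1000).astype(np.float32))
    holes=[world(n,f(c),z=z)[:,:2].mean(0) for k,c in enumerate(cs) if h[0][k][3]==i and cv2.contourArea(c)>300]
    return r,np.array(holes)
E
python3 - <<'E'
from meas import *
D=np.load("top0.npz"); im,d=D['im'],D['d']
print("plaque",*plaque(im,(245,185,308,228))); print("blank",*plaque(im,(345,203,408,243)))
# board: dark brown pixels with height ~0.06
v,u=np.mgrid[170:255,230:425]; uv=np.c_[u.ravel(),v.ravel()]
w=world("top",uv,depth=d[uv[:,1],uv[:,0]])
k=(w[:,2]>.045)&(w[:,2]<.085)
m=np.zeros(d.shape,np.uint8); m[uv[k,1],uv[k,0]]=1
cs,_=cv2.findContours(m,cv2.RETR_EXTERNAL,cv2.CHAIN_APPROX_NONE); c=max(cs,key=cv2.contourArea).reshape(-1,2)
print("board",cv2.minAreaRect((world("top",c,z=.06)[:,:2]*1000).astype(np.float32)))
print("board corners",cv2.boxPoints(cv2.minAreaRect((world("top",c,z=.06)[:,:2]*1000).astype(np.float32))))
k=(w[:,2]>.09)&(w[:,2]<.12); print("cup",w[k].mean(0),w[k].min(0),w[k].max(0),k.sum())
b=world("top",uv[(w[:,2]>.055)&(w[:,2]<.064)],z=.06); print(np.median(w[(w[:,2]>.05)&(w[:,2]<.08),2]))
cr=cv2.resize(im[180:250,230:425],None,fx=4,fy=4,interpolation=cv2.INTER_CUBIC); cv2.imwrite("pics/crop1.png",cr[:,:,::-1])
E
```

```text
plaque ((580.9192504882812, 194.74134826660156), (152.3490447998047, 82.53360748291016), 76.92703247070312) [[0.56965553 0.14613056]
 [0.591994   0.24349214]]
blank ((511.4366455078125, -170.95565795898438), (152.38734436035156, 83.12155151367188), 86.82598876953125) []
board ((549.3133544921875, 8.510284423828125), (618.8309326171875, 149.86424255371094), 80.59009552001953)
board corners [[ 424.80118 -284.49054]
 [ 572.6488  -308.9928 ]
 [ 673.82556  301.5111 ]
 [ 525.9779   326.01337]]
cup [0.53432811 0.00906729 0.10040175] [ 0.51518728 -0.00799661  0.09073604] [0.55095255 0.0276406  0.10687877] 38
0.06126340973288413
```

View pics/crop1.png

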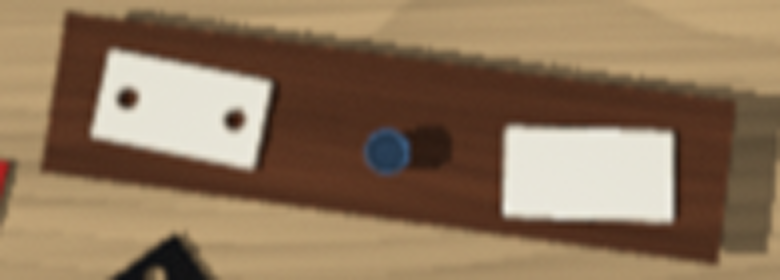

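The crop confirms the choice: holes at (128,98) and (235,120), and the blank has none. The board axis is at 80.6°, and the plaque is centred across the board but turned about 3.6° off it. It needs about 96 mm of push. I'll set the jaws across the board and push with both fingertips, which should also straighten it.

Emit:
{"fn": "carry_out", "kwargs": {
  "jaw": [4,4,4,4,4,4,4,4,4,4],
  "dp": [
    [-1.5,-1.2,0],
    [-4,-3.2,0],
    [-7,-5.6,0],
    [-10,-8,0],
    [-13,-10.5,0],
    [-16,-12.9,0],
    [-19,-15.3,0],
    [-22,-17.7,0],
    [-24,-19.3,0],
    [-25,-20,0]
  ],
  "turn": [
    [0,0,0.05],
    [0,0,0.12],
    [0,0,0.2],
    [0,0,0.28],
    [0,0,0.36],
    [0,0,0.44],
    [0,0,0.52],
    [0,0,0.6],
    [0,0,0.66],
    [0,0,0.69]
  ]
}}

```text
t: 1.1
position: [0.3982, 0.359, 0.2452]
ee_rot: [1.565, 2.724, -0.001]
ft_force: [0.5, 0.7, -0.7]
gripper_width: 0.04
```

```bash
cat >> h.py <<'E'
from scipy.spatial.transform import Rotation as R
C=np.array([.5493,.0085]); e=np.array([.1635,.9865]); n=np.array([.9865,-.1635])
def st(a=None,l=0,z=None):
    s=observe(); p=s['position']; Q=R.from_rotvec(s['ee_rot'])
    q=p[:2]-C; print("t",round(s['t'],2),"along",q@e,"lat",q@n,"z",p[2],"F",np.round(s['ft_force'],1),"w",s['gripper_width'])
    G=np.c_[np.r_[e,0],np.r_[n,0],[0,0,-1]]
    print("turn",(Q.inv()*R.from_matrix(G)).as_rotvec())
    if a is not None:
        t=np.r_[C+a*e+l*n,z]; print("dp cm",Q.inv().apply(t-p)*100)
E
python3 -c "
from h import *
st(.08,0,.15)"
```

```text
t 1.1 along 0.32110535651948735 lat -0.20638204607279262 z 0.24524356748305248 F [ 0.5  0.7 -0.7] w 0.039966489185513376
turn [-6.53169264e-05  5.96460797e-04  6.92041591e-01]
dp cm [-31.73008406   0.50714419   9.54098919]
```

Emit:
{"fn": "carry_out", "kwargs": {
  "jaw": [4,4,4,4,4,4,4,4,4,4],
  "dp": [
    [-2,0,0],
    [-5.5,0.1,0],
    [-9.5,0.2,0.5],
    [-13.5,0.2,1.5],
    [-17.5,0.3,3],
    [-21.5,0.4,4.5],
    [-25.5,0.4,6.5],
    [-29,0.5,8],
    [-31,0.5,9.2],
    [-31.7,0.5,9.5]
  ],
  "turn": [
    [0,0,0.05],
    [0,0,0.12],
    [0,0,0.2],
    [0,0,0.28],
    [0,0,0.36],
    [0,0,0.44],
    [0,0,0.52],
    [0,0,0.6],
    [0,0,0.66],
    [0,0,0.692]
  ]
}}

```text
t: 2.1
position: [0.5623, 0.0894, 0.1488]
ee_rot: [-2.395, -2.033, 0.004]
ft_force: [-0.2, 0.2, -0.1]
gripper_width: 0.0406
```

Run:
```python
from h import *
st(.08,0,.09)
im,d=camera("scene")
cr=cv2.resize(im[130:280,240:430],None,fx=4,fy=4,interpolation=cv2.INTER_CUBIC); cv2.imwrite("pics/scene1.png",cr[:,:,::-1])
```

```text
t 2.1 along 0.08198479889950318 lat -0.0003881232421399173 z 0.1487891698321979 F [-0.2  0.2 -0.1] w 0.040591708911494835
turn [-0.00202625  0.00151465  0.00097857]
dp cm [-0.19031145  0.05053577  5.87912143]
```

View pics/scene1.png

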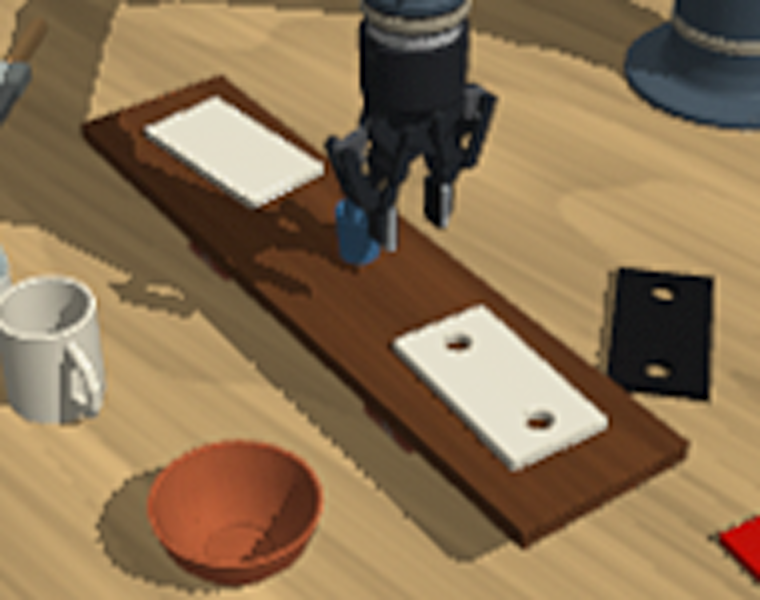

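The fingertips (385,240) and (437,220) hang over the gap, between the cup (358,235) and the plaque's trailing edge. Next I descend and feel for the board.

Emit:
{"fn": "carry_out", "kwargs": {
  "jaw": [4,4,4,4,4],
  "dp": [
    [0,0,1],
    [0,0,3],
    [0,0,4.8],
    [0,0,5.8],
    [0,0,5.8]
  ],
  "turn": [
    [0,0,0],
    [0,0,0],
    [0,0,0],
    [0,0,0],
    [0,0,0]
  ]
}}

```text
t: 2.65
position: [0.5609, 0.0926, 0.0911]
ee_rot: [-2.386, -2.04, 0.003]
ft_force: [-0.5, 0.1, 0.3]
gripper_width: 0.04
```

Run:
```python
from h import *
st(.2,0,.077)
im,d=camera("scene")
# fingertip depth pts: above the board, near the TCP
v,u=np.mgrid[150:260,300:400]; uv=np.c_[u.ravel(),v.ravel()]
w=world("scene",uv,depth=d[uv[:,1],uv[:,0]]); q=w[:,:2]-C; a=q@e; l=q@n
for lo,hi in((-.045,-.015),(.015,.045)):
    k=(a>.06)&(a<.11)&(l>lo)&(l<hi)&(w[:,2]>.065)&(w[:,2]<.14); print(k.sum(),np.sort(w[k,2])[:6], a[k].max() if k.any() else 0, l[k].min(),l[k].max())
cr=cv2.resize(im[150:250,290:400],None,fx=5,fy=5,interpolation=cv2.INTER_CUBIC); cv2.imwrite("pics/scene2.png",cr[:,:,::-1])
```

```text
t 2.65 along 0.08484259415122405 lat -0.0022764013515074663 z 0.09113400250995707 F [-0.5  0.1  0.3] w 0.039995656510407124
turn [-2.74821982e-03  7.46496560e-05  8.13237718e-03]
dp cm [11.51238043  0.32516431  1.41178114]
125 [0.07880051 0.07902023 0.0798587  0.08302649 0.08337371 0.08358882] 0.10109901681376993 -0.04487282866360194 -0.018598779027845912
119 [0.06531705 0.07774442 0.08075448 0.0811865  0.082482   0.08475466] 0.10877036189268123 0.01671606207947949 0.04397548703626431
```

View pics/scene2.png

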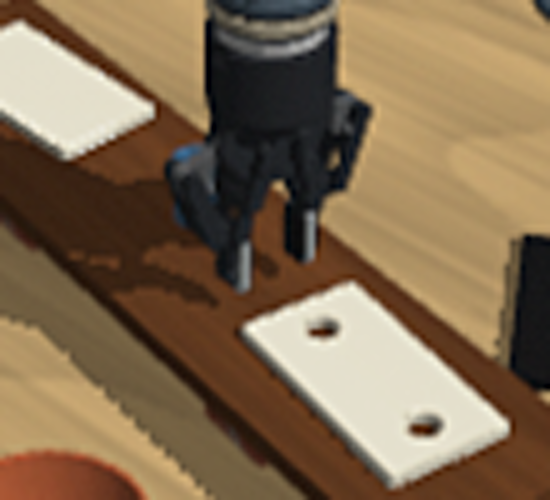

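The tips measure about 0.079 at TCP 0.091, roughly 12 mm ahead of it. I'm going down to about 3 mm above the board.

Emit:
{"fn": "carry_out", "kwargs": {
  "jaw": [4,4,4,4,4],
  "dp": [
    [0,0,0.7],
    [0,0,1.2],
    [0,0,1.4],
    [0,0,1.5],
    [0,0,1.5]
  ],
  "turn": [
    [0,0,0],
    [0,0,0],
    [0,0,0],
    [0,0,0],
    [0,0,0]
  ]
}}

```text
t: 3.2
position: [0.5623, 0.0909, 0.0773]
ee_rot: [-2.391, -2.038, -0.0]
ft_force: [-0.2, 0.7, -0.1]
gripper_width: 0.0396
```

Run:
```python
from h import *
st(.2,0,.077)
for i in range(3):
  im,d=camera("scene"); print(observe()['position'],observe()['ft_force'])
v,u=np.mgrid[150:260,300:400]; uv=np.c_[u.ravel(),v.ravel()]
w=world("scene",uv,depth=d[uv[:,1],uv[:,0]]); q=w[:,:2]-C; a=q@e; l=q@n
for lo,hi in((-.045,-.015),(.015,.045)):
    k=(a>.06)&(a<.105)&(l>lo)&(l<hi)&(w[:,2]>.0635)&(w[:,2]<.14); print(k.sum(),np.sort(w[k,2])[:8], a[k].max(), l[k].min(),l[k].max())
```

```text
t 3.2 along 0.08336883771302234 lat -0.0006229999738630635 z 0.07727728271401821 F [-0.2  0.7 -0.1] w 0.0395888991172677
turn [ 4.92287138e-07 -6.49535801e-05  5.12889439e-03]
dp cm [11.66143003  0.12211424  0.02848579]
[0.56239808 0.0908572  0.07737882] [-0.2758984  -0.80440913 -0.24649296]
[0.56242258 0.09091808 0.07746183] [ 0.70425434  0.31456322 -0.60377629]
[0.56243637 0.09089087 0.0774834 ] [ 0.1708929  -0.6560014   0.10468309]
145 [0.06374811 0.06384501 0.06650685 0.06698959 0.067727   0.06791827
 0.06862993 0.0700879 ] 0.10367307272384316 -0.04494347125778276 -0.016093875170140624
155 [0.06411915 0.0661     0.06657281 0.06735562 0.06877015 0.07063876
 0.07230906 0.07290408] 0.10480436803752723 0.0153005685224905 0.04463437243722388
```

Emit:
{"fn": "carry_out", "kwargs": {
  "jaw": [4,4,4,4,4,4,4,4,4,4],
  "dp": [
    [0.3,0.1,0.1],
    [1.0,0.1,0.1],
    [1.5,0.1,0.1],
    [2.0,0.1,0.1],
    [2.5,0.1,0.1],
    [3.2,0.1,0.1],
    [4.0,0.1,0.1],
    [4.7,0.1,0.1],
    [5.2,0.1,0.1],
    [5.5,0.1,0.1]
  ],
  "turn": [
    [0,0,0.005],
    [0,0,0.005],
    [0,0,0.005],
    [0,0,0.005],
    [0,0,0.005],
    [0,0,0.005],
    [0,0,0.005],
    [0,0,0.005],
    [0,0,0.005],
    [0,0,0.005]
  ]
}}

```text
t: 4.35
position: [0.572, 0.1458, 0.0763]
ee_rot: [-2.395, -2.033, 0.0]
ft_force: [-1.1, -1.6, 2.2]
gripper_width: 0.0401
```

```bash
cat > look.py <<'E'
from meas import *
import sys
k=sys.argv[1]; st(.199,0,.0765)
im,d=camera("top"); np.savez("top1.npz",im=im,d=d)
print(*plaque(im,(225,180,290,228))); 
_,h=plaque(im,(225,180,290,228))
if len(h)==2:
    h=h[np.argsort(h[:,1])]; m=h.mean(0)-C; v=h[1]-h[0]; print("holes: along",m@e,"lat",m@n,"yawerr deg",np.degrees(np.arctan2(v@n,v@e)))
im,d=camera("scene")
cr=cv2.resize(im[140:280,270:440],None,fx=4,fy=4,interpolation=cv2.INTER_CUBIC); cv2.imwrite(f"pics/{k}.png",cr[:,:,::-1])
E
python3 look.py s3
```

```text
t 4.35 along 0.13916851582476714 lat -9.86478725807031e-05 z 0.0762637359438323 F [-1.1 -1.6  2.2] w 0.040148680841977195
turn [-1.53140387e-04 -9.13461441e-05  1.11845785e-03]
dp cm [ 5.98169005  0.01655191 -0.02308202]
((588.9789428710938, 276.38543701171875), (66.63441467285156, 82.80157470703125), 80.81938934326172) [[0.58984224 0.28327192]]
```

View pics/s3.png

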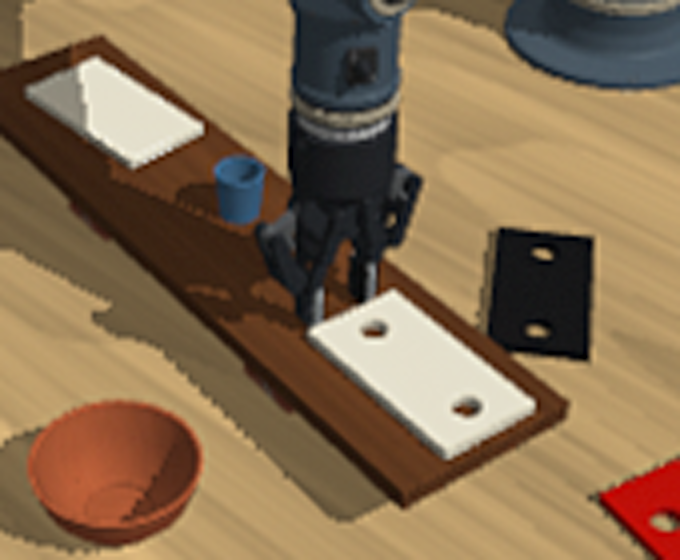

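The plaque is pushed squarely by both fingers and is straight (80.8° against the board's 80.6°). Its centre is at 0.228 along the board, so about 57 mm remain.

Emit:
{"fn": "carry_out", "kwargs": {
  "jaw": [4,4,4,4,4,4,4,4,4,4],
  "dp": [
    [0.3,0,0],
    [0.9,0,0],
    [1.6,0,0],
    [2.4,0,0],
    [3.2,0,0],
    [4.0,0,0],
    [4.7,0,0],
    [5.2,0,0],
    [5.5,0,0],
    [5.7,0,0]
  ],
  "turn": [
    [0,0,0],
    [0,0,0],
    [0,0,0],
    [0,0,0],
    [0,0,0],
    [0,0,0],
    [0,0,0],
    [0,0,0],
    [0,0,0],
    [0,0,0]
  ]
}}

```text
t: 5.45
position: [0.5813, 0.2015, 0.0762]
ee_rot: [-2.396, -2.032, 0.0]
ft_force: [-0.7, -1.7, 0.4]
gripper_width: 0.04
```

```bash
python3 look.py s4
```

```text
t 5.45 along 0.19558662669473162 lat -2.14398084576553e-05 z 0.07624695922891041 F [-0.7 -1.7  0.4] w 0.040013618261769586
turn [-0.00010904  0.00011766  0.0003485 ]
dp cm [ 0.33964665  0.00225968 -0.02534428]
((600.0750732421875, 339.944580078125), (55.85719299316406, 88.2528305053711), 80.74800109863281) [[0.59956688 0.33996865]]
```

The leading hole is at 0.335 along the board and the board end at 0.310, as planned. I back off, lift and look.

Emit:
{"fn": "carry_out", "kwargs": {
  "jaw": [4,4,4,4,4,4,4,4,4,4],
  "dp": [
    [-0.4,0,0],
    [-1.2,0,0],
    [-2.0,0,0],
    [-2.2,0,-1],
    [-2.2,0,-4],
    [-2.2,0,-8],
    [-2.2,0,-12],
    [-2.2,0,-15],
    [-2.2,0,-17],
    [-2.2,0,-17.5]
  ],
  "turn": [
    [0,0,0],
    [0,0,0],
    [0,0,0],
    [0,0,0],
    [0,0,0],
    [0,0,0],
    [0,0,0],
    [0,0,0],
    [0,0,0],
    [0,0,0]
  ]
}}

```text
t: 6.55
position: [0.5791, 0.1794, 0.2549]
ee_rot: [2.396, 2.03, 0.009]
ft_force: [1.4, 0.0, 0.1]
gripper_width: 0.0404
```

Emit:
{"fn": "carry_out", "kwargs": {
  "jaw": [4,4,4,4,4,4,4],
  "dp": [
    [-3,0,0],
    [-7,0,0],
    [-11,0,0],
    [-15,0,0],
    [-18,0,0],
    [-20,0,0],
    [-20,0,0]
  ],
  "turn": [
    [0,0,0],
    [0,0,0],
    [0,0,0],
    [0,0,0],
    [0,0,0],
    [0,0,0],
    [0,0,0]
  ]
}}

```text
t: 7.25
position: [0.5437, -0.0217, 0.2509]
ee_rot: [-2.403, -2.024, 0.003]
ft_force: [-0.1, -0.2, 0.3]
gripper_width: 0.0401
```

```bash
python3 look.py s5
python3 - <<'E'
from meas import *
im,d=camera("top")
print("blank",plaque(im,(345,203,408,243))[0])
v,u=np.mgrid[185:232,225:300]; w=world("top",np.c_[u.ravel(),v.ravel()],depth=d[v,u].ravel()); q=w[:,:2]-C; a=q@e; l=q@n
for a0,a1 in((.22,.25),(.25,.28),(.28,.31),(.31,.325),(.345,.357)):
    k=(a>a0)&(a<a1)&(abs(l+.003)<.03); print(a0,np.median(w[k,2]))
E
```

```text
t 7.25 along -0.03072206864934188 lat -0.0005451818455894522 z 0.25085631847533574 F [-0.1 -0.2  0.3] w 0.04006061217836887
turn [-0.00110346  0.00123666 -0.00637055]
dp cm [22.99297412 -0.07266557 17.40722057]
((592.1361694335938, 291.0532531738281), (155.48870849609375, 87.71955108642578), 80.54634857177734) [[0.58291236 0.24064193]
 [0.59967094 0.34015523]]
holes: along 0.2849585834084805 lat -0.004665655106600435 yawerr deg 0.14870655329371513
blank ((510.77410888671875, -171.27621459960938), (152.6790008544922, 82.7139892578125), 86.01810455322266)
0.22 0.06907012036259297
0.25 0.0689635847719875
0.28 0.06945821496537152
0.31 0.06835300608563111
0.345 0.06771321727270574
```

View pics/s5.png

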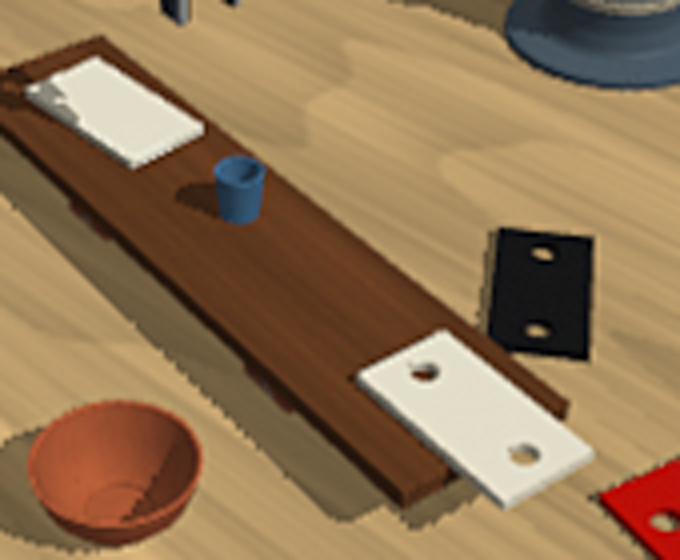

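The plaque lies flat and straight with its leading hole (523,455) showing the table through it. The cup (240,190) and the blank (115,110) are in place, and the arm is clear. I'm handing in.

```bash
python3 -c "
from h import *
print(job_done())"
```

```text
the job is handed in; nothing more can be done
None
```

I pushed the two-hole white plaque about 96 mm along the board with both fingertips spread, out over its left (+y) end. I then backed off, lifted the arm clear and handed in at about 7.4 s.

My last checks, from the camera images:
- **Overhang:** about 50 mm of the 150 mm plaque sticks out, a third. The leading hole's centre is 25 mm past the board end, so its rim is about 14 mm clear of the wood.
- **Lie:** it is straight to 0.15° and about 5 mm off the board's centre line. Its top measures 68–69 mm high along its length, so it lies flat and its centre is still 25 mm in from the edge.
- **Other things:** the cup, bowl and black and red decoys look unmoved in the final scene crop. I did not re-measure them, and the mug, jar, brush and prop were outside that crop.
- **Disagreement:** the blank now reads 0.7 mm and 0.8° off its first measurement. I put that down to the arm's shadow on it, since the gripper stayed well clear of it.

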